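Put the bounce-ball target game together and zero its score dial

TASK

Set up the target game: stand every target that is out on the board upright in the stand's trough, then push the axle from its rest through the near cheek, all the targets and the far cheek until its collar is up against the near cheek. Turn the score dial's knob until its pointer is on the zero mark, and leave the canister, the cup and the glass of marbles where they are.

Things in the scene. Friction and masses are not known exactly. Their poses are not given: they have to be found in the camera images.
- stand: fixed beech trough; origin: centre of its underside; x across, y along, z up. Deck top at 20 mm; inside 57 mm wide (x +-28.5) and 186 mm long (y +-93); side walls 8 mm thick rise 14 mm above the deck. At each end a cheek 73 mm wide, 14 mm thick, top at 70 mm, with a 17 mm round through hole; both holes on one line along y at x = 0, height 45 mm
- hole_near (a point): centre of the hole in the cheek at the stand's -y end, on that cheek's outer face (the side the axle goes in from); axes as the stand's
- hole_far (a point): centre of the hole in the cheek at the stand's +y end, on that cheek's outer face; axes as the stand's
- axle_grip (a point): centre of the axle's handle. Straight rigid axle, about 80 g: square dark handle 18 x 70 x 18 mm, round collar 30 mm across and 8 mm thick, then a bare aluminium shaft 12 mm thick, 226 mm long, round-nosed. y runs from handle to nose. At the start it lies level, its axis 28 mm above the work surface, the shaft in the open-topped slots of a rest, the handle sticking out freely
- axle_collar (a point): point on the axle's centre line at the collar's face, where the shaft begins, 43 mm from the handle's centre; axes as axle_grip. The fixed rest has two slotted wooden blocks under the shaft, 35 and 180 mm from here: 40 mm wide, 20 mm thick, 32 mm high, slots 16 mm wide and 10 mm deep
- axle_tip (a point): the end of the axle's nose, 226 mm from the collar's face; same axes as axle_grip
- dial (a joint): angle of the score dial's knob in rad: 0 when the pointer is at the long zero mark (on the box's -x side), growing anticlockwise seen from above; range -2.9 to 2.9, light friction (0.03 N m), stays where it is left; scale marks every 30 degrees
- dial_knob (a point): centre of the knob's grip bar, 62 mm above the work surface: an upright aluminium bar 52 mm long (its x), 14 mm thick (its y), 36 mm high, the pointer at its -x end; x, y turn with the knob. Under it a disc 52 mm across with its top at 40 mm, on a fixed box 100 x 100 x 30 mm
- canister: bystander: stainless canister 94 mm in diameter, 106 mm high, origin at its underside
- cup: bystander: yellow plastic cup 84 mm across, 85 mm high, with an orange ball in it; origin at its underside
- tumbler: bystander: glass of amber marbles, 72 mm across, 88 mm high, origin at its underside
- target1_disc (a point): centre of a target's disc (up to five alike, some absent). A target is a beech block 50 (its x) x 30 (its y) x 50 mm high standing on its 8 mm steel foot, 150 g; on its top stands a wooden disc 30 mm across, 12 mm thick (along its x). This point is 74 mm above the underside; the disc spans 59 to 89 mm, a neck below it. A half turn makes no difference
- target1_bore (a point): centre of the same target's bore, a round through hole of 20 mm diameter along its y, 25 mm above its underside, under the disc's centre
- target2_disc (a point): the same for another target
- target2_bore (a point): the same for another target
- target3_disc (a point): the same for another target
- target3_bore (a point): the same for another target
- target4_disc (a point): the same for another target
- target4_bore (a point): the same for another target
- target5_disc (a point): the same for another target
- target5_bore (a point): the same for another target
There are look-alikes about, which are no part of the job. What is shaped like the part that bears dial but blue or purple is not meant.

How it is judged:
By the outcome, as a careful person would: the job done as asked, in the order asked, and still so for the second after the job is handed in, with the robot touching nothing.
Of target1, target2, target3, target4, target5 only 3 to 5 are there at a start; the rules pass over those that are not, and their reading is None.
At some moment in a run one of target1, target2, target3, target4, target5 may be knocked a few centimetres aside while the robot is not near it.
It also fails if it takes over 210 s, if anything falls off the work surface, if the arm or the gripper's body presses on something with over 40 N, if the wrist force passes 120 N, or if a joint passes its speed limit or range.

ROBOT

A 6-joint arm with a two-finger parallel gripper is mounted at the origin on the work surface. World frame = base frame: x ahead of the robot, y to its left, z up, the work surface at z = 0. Lengths are in m, angles in rad, forces in N, time in s.
With the tool pointing down it reaches from about 0.25 to 0.8 m from the base axis. Payload 3.9 kg.
Tool frame: the origin (TCP) lies at the very end of the fingers, on their centre line; the grasp point (between the pads) lies 19 mm behind it; x points along the fingers, y is the direction in which the jaws open and shut, and the axes are right-handed (so a half turn about x gives the same grasp; the last joint's range is limited). The gripper opens to 85 mm and grips with 20 to 120 N. Pads are 22 mm wide; open, the fingers measure 114 mm over their backs; the gripper's body (76 mm by 85 mm) begins 54 mm behind the grasp point. The pads swing forward as they close: fully open they stand 13 mm farther back than shut.
Start: joints at [-1.146, 0.26, -0.138, 1.173, 0, 1.571], TCP at [0.216, -0.478, 0.231] pointing down, gripper open.
Joint ranges: [-2.78, 2.78], [-0.83, 1.72], [-1.28, 1.37], [-1.9, 2.12], [-1.57, 1.48], [-3.14, 3.14]. Speed limits (rad/s): [2.57, 2.57, 3.14, 3.14, 3.14, 3.14].

INTERFACE

Orientations are given as a unit quaternion [w, x, y, z].
In Python, from cell import manip gives the robot as it stands. The module is installed in compiled form; this text tells all that it offers.
- The arm moves only by the shell command python3 -m jog 'ROWS' [FORCE]. ROWS is JSON, a list of rows, each a list of 3 entries, a list of its own where there are three numbers: the shift along the tool's x, y, z in cm, then the turn, a rotation vector about the tool's x, y, z in degrees, then the closure, from 0 (fully open) to 1 (shut). A call has 1 to 8 rows; each row is the pose to reach, as a shift and turn from the pose commanded when the call began, along the tool's axes at that moment; what a row does not reach only later rows make up. A row lasts 1/10 s, in which the tool goes at most 50 mm and 8.59 degrees, less where a joint would pass 70% of its speed; a pose out of reach is approached as far as the arm can. A call with a gripper value outside its range is refused whole. The fingers move at their own pace and stop on an object; FORCE is the grip in N (left out, the last holds). Time passes only in rows, so rows that repeat a pose let the fingers close. It gives the time, the measured TCP pose, the force and the opening at its end, in the units of the state.
- manip.get_obs(): the state, without advancing time (a new reading comes with each control period).
- manip.capture(name): name is "scene" or "top" or "wrist"; returns a dict with "img" (400x640x3 uint8, red, green, blue), "depth" (400x640 float32, m along the optical axis (not along the pixel's ray), 0 where there is no reading), "fx", "fy", "cx", "cy" (pixels), "dist_coeffs" ([k1, k2, p1, p2, k3] as OpenCV has them; the pictures are not rectified), "rvec" (rotation vector, rad) and "tvec" (3), from world to camera coordinates, as OpenCV has them. Camera axes: x right, y down, z forward; pixel columns grow to the right and rows downward; lengths in m; the calibration is good to about 2 mm. A picture is of the moment at which its call begins.
- manip.sign_off(): hands the job in, once; it reports no verdict.
The state is a dict: "time": time; "joint_positions": joint angles; "joint_vel": joint speeds; "joint_torque": joint torques, N m; "ee_pos": TCP position; "eef_rot": TCP orientation; "force": force on the tool from outside, world axes, zero at the start; "ft_torque": the same for the moment, N m; "opening": finger opening in m.
Only numpy, scipy, OpenCV 4.12 (cv2) and the standard library are available. Lean on these libraries where they do the work, as an engineer would, in place of code of your own. Each camera call takes 0.05 s, during which the arm holds its last target. There are 200 camera calls.

## Working session

There is one attempt and no reset: what is moved stays moved. The work goes in short steps, Python scripts to look and compute and a shell command to move; the robot and the scene stay as the last step left them, time stands still between calls to the robot, and variables do not carry over. Pictures are saved under pics/ and viewed, about 12 in all and at most 16, crops included, and the job is handed in when it is done.

```bash
mkdir -p pics; ls; cat > h.py <<'E'
import numpy as np, cv2
from cell import manip
from scipy.spatial.transform import Rotation as R
def cap(n,save=None):
    c=manip.capture(n)
    if save: cv2.imwrite('pics/'+save,c['img'][:,:,::-1])
    c['K']=np.array([[c['fx'],0,c['cx']],[0,c['fy'],c['cy']],[0,0,1.]]);c['D']=np.array(c['dist_coeffs'],float)
    c['Rm']=cv2.Rodrigues(np.array(c['rvec'],float))[0];c['t']=np.array(c['tvec'],float).ravel()
    return c
def ray(c,px):
    u=cv2.undistortPoints(np.array(px,float).reshape(-1,1,2),c['K'],c['D']).reshape(-1,2)
    d=np.c_[u,np.ones(len(u))]@c['Rm']; return -c['Rm'].T@c['t'],d
def onz(c,px,z):
    o,d=ray(c,px); return o+d*((z-o[2])/d[:,2])[:,None]
def cloud(c):
    # world point per pixel from depth
    v,u=np.mgrid[0:400,0:640]; o,d=ray(c,np.c_[u.ravel(),v.ravel()])
    P=o+d*c['depth'].reshape(-1,1); P[c['depth'].ravel()==0]=np.nan
    return P.reshape(400,640,3)
def proj(c,P):
    return cv2.projectPoints(np.array(P,float).reshape(-1,1,3),np.array(c['rvec'],float),np.array(c['tvec'],float),c['K'],c['D'])[0].reshape(-1,2)
def st():
    o=manip.get_obs(); q=o['eef_rot']; M=R.from_quat([q[1],q[2],q[3],q[0]]).as_matrix()
    return o,np.array(o['ee_pos']),M
E
python3 - <<'E'
from h import *
for n in('scene','top','wrist'):
    c=cap(n,n+'0.png'); print(n,c['fx'],-c['Rm'].T@c['t'],c['Rm'][2])
o,p,M=st();print(o['time'],p,M,o['opening'])
E
```

```text
pics
scene 386.7817613907223 [0.87625456 0.60606263 0.97847786] [-0.3210599  -0.45072141 -0.83292902]
top 366.9081225950522 [0.48845851 0.12392731 1.13154891] [ 0.06569618 -0.01868997 -0.99766462]
wrist 288.3396194195269 [ 0.28453795 -0.44651541  0.37328477] [-0.2708171  -0.12099404 -0.95499662]
0.15 [ 0.21614126 -0.47788528  0.23065593] [[-6.09658384e-04  4.12092248e-01 -9.11141925e-01]
 [ 1.35140572e-03 -9.11140923e-01 -4.12092699e-01]
 [-9.99998901e-01 -1.48255818e-03 -1.41911857e-06]] 0.08494869532006538
```

View pics/top0.png

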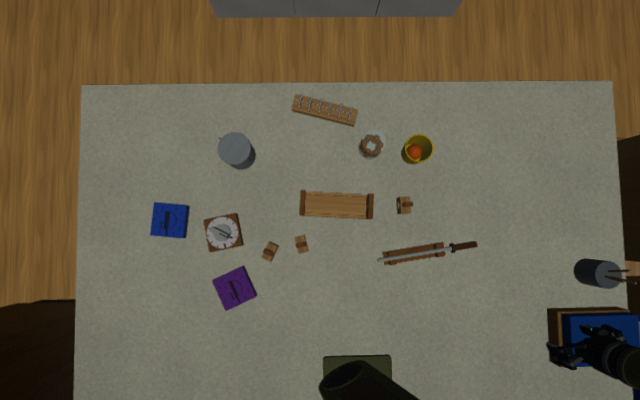

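View pics/scene0.png

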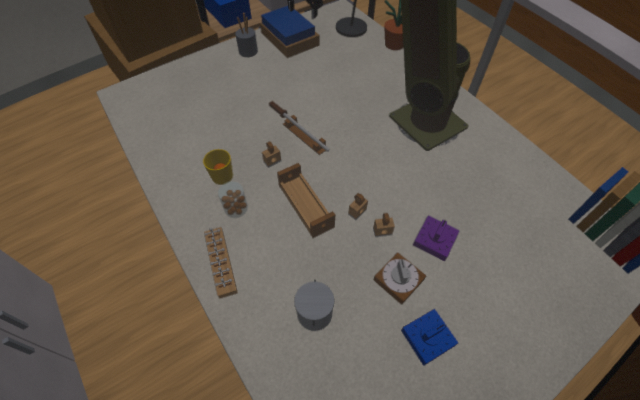

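Top view: three upright targets at about (405,205), (302,244) and (270,251). Stand at (336,205); axle from (378,260) to its handle at (465,246). White-faced dial at (223,232). The blue (170,220) and purple (235,288) dials are look-alikes, and the hook rack at (325,110) isn't part of the job. Next I'll get coarse poses from depth.

```bash
python3 - <<'E'
from h import *
c=cap('top');P=cloud(c);Z=P[:,:,2]
s=cap('scene');S=cloud(s)
print('board z',np.nanmedian(Z[330:340,150:300]))
A=np.vstack([P[60:345,80:560].reshape(-1,3),S.reshape(-1,3)])
# masks by height in top view
m=((Z>0.012)&(Z<0.2)).astype(np.uint8); m[:85]=0;m[340:]=0;m[:,:90]=0;m[:,540:]=0
n,l,stt,cen=cv2.connectedComponentsWithStats(m)
for i in range(1,n):
    if stt[i,4]<25: continue
    q=P[l==i]; r=cv2.minAreaRect((q[:,:2]*1000).astype(np.float32))
    print(np.round(cen[i]),stt[i,4],'c',np.round(r[0]),'size',np.round(r[1]),'ang',round(r[2],1),'zmax',round(np.nanpercentile(q[:,2],98),3))
t=cv2.resize(c['img'][180:300,190:510,::-1],None,fx=2.5,fy=2.5,interpolation=cv2.INTER_CUBIC)
cv2.imwrite('pics/crop1.png',np.clip(t*1.6,0,255).astype(np.uint8))
E
```

```text
board z 0.00034453029190217865
[325. 109.] 1084 c [855.  85.] size [199.  51.] ang 75.2 zmax 0.065
[372. 143.] 605 c [736. -54.] size [69. 71.] ang 44.0 zmax 0.092
[236. 150.] 1052 c [718. 346.] size [91. 93.] ang 2.4 zmax 0.111
[417. 149.] 696 c [ 717. -185.] size [82. 80.] ang 77.9 zmax 0.088
[336. 204.] 1822 c [559.  56.] size [214.  73.] ang 86.0 zmax 0.073
[404. 204.] 232 c [ 556. -149.] size [50. 31.] ang 1.7 zmax 0.09
[169. 219.] 1153 c [521. 557.] size [ 99. 100.] ang 83.9 zmax 0.077
[222. 232.] 1152 c [482. 397.] size [100. 101.] ang 11.0 zmax 0.078
[301. 244.] 182 c [444. 161.] size [50. 30.] ang 13.0 zmax 0.09
[269. 251.] 204 c [424. 255.] size [30. 50.] ang 63.8 zmax 0.09
[428. 251.] 655 c [ 413. -216.] size [ 41. 304.] ang 8.3 zmax 0.042
[234. 288.] 1190 c [316. 363.] size [100. 101.] ang 24.3 zmax 0.078
```

View pics/crop1.png

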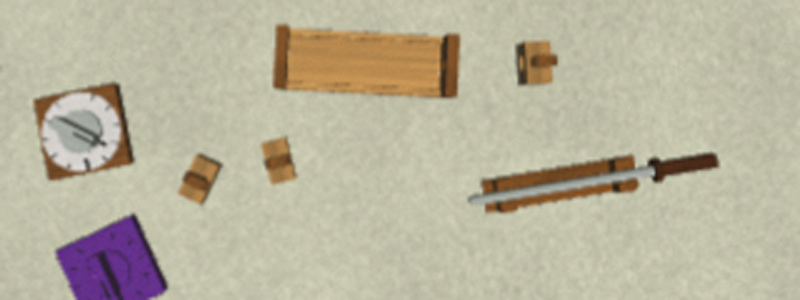

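Three targets, all upright (tops at 90 mm). The dial with the white face and aluminium knob at crop (80,130) is the real one, and its long zero mark is at crop (87,165), on the world -x side. Now a helper that plans moves.

```bash
cat >> h.py <<'E'
def comps(c,lo=0.012,hi=0.2):
    P=cloud(c);Z=P[:,:,2];m=((Z>lo)&(Z<hi)&(P[:,:,0]>.28)&(P[:,:,0]<.95)&(abs(P[:,:,1])<.7)).astype(np.uint8)
    n,l,s,cen=cv2.connectedComponentsWithStats(m);out=[]
    for i in range(1,n):
        if s[i,4]<25: continue
        q=P[l==i]; (x,y),(w,h),a=cv2.minAreaRect((q[:,:2]*1000).astype(np.float32))
        if w<h: w,h,a=h,w,a+90
        a=(a+90)%180-90   # angle of long side
        out.append((x,y,w,h,a,np.nanpercentile(q[:,2],98),q))
    return out
def targets(n='top'):
    c=cap(n)
    for x,y,w,h,a,z,q in comps(c):
        if 40<w<60 and 22<h<40 and z>.06: print(n,'target',*np.round([x,y,a],1),'size',*np.round([w,h],1))
        if w>200 and 65<h<85 and z>.06: print(n,'stand',*np.round([x,y,a-90 if a>0 else a+90],1),'size',*np.round([w,h],1))
def plan(x,y,z,yaw,pt=True):
    """mm, deg: TCP goal, tool down, jaw (tool y) along yaw (mod 180, nearest). prints row"""
    o,p,M=st(); cur=np.degrees(np.arctan2(M[1,1],M[0,1])); d=(yaw-cur+90)%180-90; yw=np.radians(cur+d)
    Y=np.array([np.cos(yw),np.sin(yw),0]);X=np.array([0,0,-1.]);G=np.c_[X,Y,np.cross(X,Y)]
    sh=M.T@(np.array([x,y,z])/1000-p)*100; rv=np.degrees(R.from_matrix(M.T@G).as_rotvec())
    print('t%.1f'%o['time'],'tcp',np.round(p*1000,1),'yaw %.1f'%cur,'open %.1f'%(o['opening']*1000),'q6 %.2f'%o['joint_positions'][5],'F',np.round(o['force'],1))
    print('ROW',np.round(sh,2).tolist(),np.round(rv,1).tolist())
E
python3 - <<'E'
from h import *
targets('top');targets('scene')
plan(556,-149,200,1.7)
E
```

```text
top stand 559.2 56.7 -3.9 size 214.0 73.1
top target 555.9 -148.9 2.6 size 50.2 32.0
top target 444.0 161.3 13.0 size 49.6 30.1
top target 423.6 254.9 -25.6 size 50.6 30.0
scene target 554.4 -148.0 1.7 size 50.4 35.6
scene stand 721.6 -119.2 -5.4 size 211.6 83.6
scene stand 556.7 58.3 -3.8 size 218.5 75.1
scene target 441.4 163.5 12.6 size 53.8 31.2
scene target 421.3 257.6 -26.7 size 51.3 33.5
t0.3 tcp [ 216.3 -478.2  231.1] yaw -65.7 open 85.3 q6 1.57 F [-1.1  0.5 -0.1]
ROW [3.12, -15.99, -44.52] [-67.4, -0.0, 0.0]
```

```bash
python3 -m jog '[[[1,-12,-34],[-51,0,0],0.5],[[1,-12,-34],[-51,0,0],0.5],[[1,-12,-34],[-51,0,0],0.5],[[1,-12,-34],[-51,0,0],0.5],[[1,-12,-34],[-51,0,0],0.5],[[1,-12,-34],[-51,0,0],0.5],[[1,-12,-34],[-51,0,0],0.5],[[1,-12,-34],[-51,0,0],0.5]]'
python3 -c "
from h import *
plan(556,-149,160,1.7)"
```

```text
time: 1.15
ee_pos: [0.48, -0.2256, 0.2211]
eef_rot: [0.434, 0.559, 0.434, -0.558]
force: [0.3, 0.1, -0.2]
opening: 0.0426
t1.1 tcp [ 480.  -225.6  221.1] yaw -14.3 open 42.6 q6 1.38 F [ 0.3  0.1 -0.2]
ROW [6.13, 5.46, -9.29] [-16.0, -0.1, -0.1]
```

```bash
python3 -m jog '[[[6.1,5.5,-9.3],[-16,0,0],0.5],[[6.1,5.5,-9.3],[-16,0,0],0.5],[[6.1,5.5,-9.3],[-16,0,0],0.5],[[6.1,5.5,-9.3],[-16,0,0],0.5],[[6.1,5.5,-9.3],[-16,0,0],0.5]]'
python3 - <<'E'
from h import *
plan(556,-149,57,1.9)
c=cap('wrist','w1.png');P=cloud(c)
for lo,hi in((.04,.056),(.075,.1)):
    m=(P[:,:,2]>lo)&(P[:,:,2]<hi)&(abs(P[:,:,0]-.556)<.05)&(abs(P[:,:,1]+.149)<.05);q=P[m][:,:2]*1000
    if len(q)>20: print(lo,cv2.minAreaRect(q.astype(np.float32)))
E
```

```text
time: 1.65
ee_pos: [0.5528, -0.1532, 0.16]
eef_rot: [0.506, 0.494, 0.506, -0.495]
force: [-1.4, -1.6, 0.0]
opening: 0.0426
t1.6 tcp [ 552.8 -153.2  160. ] yaw 1.3 open 42.6 q6 1.28 F [-1.4 -1.6  0. ]
ROW [10.3, 0.35, -0.41] [-0.6, 0.0, 0.1]
0.04 ((551.7894287109375, -148.34661865234375), (50.075435638427734, 30.12660026550293), 1.6624146699905396)
0.075 ((551.6016235351562, -148.51422119140625), (12.137969970703125, 29.44377326965332), 1.5000416040420532)
```

View pics/w1.png

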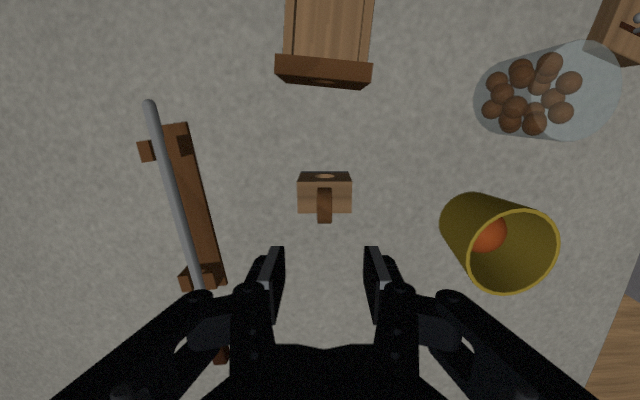

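Wrist view: target at about (325,195) with its disc between the fingers ahead, stand cheek at (323,72), axle on the left. Wrist depth puts the target at (552,-148.4), yaw 1.6.

```bash
python3 -c "
from h import *
plan(553,-148.5,57,1.6)"
```

```text
t1.7 tcp [ 552.8 -153.7  160.7] yaw 1.3 open 43.0 q6 1.28 F [-0.5 -0.4  0.3]
ROW [10.37, 0.03, -0.53] [-0.3, 0.0, 0.0]
```

```bash
python3 -m jog '[[[5,0,-0.5],[0,0,0],0.5],[[10.3,0,-0.5],[0,0,0],0.5],[[10.3,0,-0.5],[0,0,0],0.5],[[10.3,0,-0.5],[0,0,0],0.5],[[10.3,0,-0.5],[0,0,0],1],[[10.3,0,-0.5],[0,0,0],1],[[10.3,0,-0.5],[0,0,0],1],[[10.3,0,-0.5],[0,0,0],1]]' 60
python3 -m jog '[[[0,0,0],[0,0,0],1],[[0,0,0],[0,0,0],1],[[-5,0,0],[0,0,0],1],[[-10,0,0],[0,0,0],1],[[-14,0,0],[0,0,0],1],[[-14,0,0],[0,0,0],1],[[-14,0,0],[0,0,0],1]]' 60
python3 - <<'E'
from h import *
targets('top')
plan(559,1,190,-3.9)
E
```

```text
time: 2.5
ee_pos: [0.555, -0.1485, 0.0596]
eef_rot: [0.507, 0.495, 0.504, -0.494]
force: [-1.1, -0.2, 7.5]
opening: 0.0111
time: 3.2
ee_pos: [0.5542, -0.148, 0.1988]
eef_rot: [0.507, 0.495, 0.505, -0.493]
force: [-0.5, 0.2, -1.9]
opening: 0.0107
top stand 559.1 56.7 -4.0 size 213.6 73.2
top target 556.6 -145.3 1.6 size 50.1 26.4
top target 444.0 161.2 13.1 size 49.6 29.9
top target 423.8 254.9 -26.5 size 50.4 30.0
t3.2 tcp [ 553.  -147.6  197.1] yaw 1.3 open 11.0 q6 1.29 F [-0.5  0.4 -2.4]
ROW [0.71, 0.95, -14.85] [5.2, -0.0, 0.0]
```

```bash
python3 -m jog '[[[0,0.2,-8],[5.2,0,0],1],[[0,0.2,-8],[5.2,0,0],1],[[0,0.2,-8],[5.2,0,0],1],[[0,0.2,-8],[5.2,0,0],1]]'
cat >> h.py <<'E'
def standw(x0=.558,y0=.057,save=None):
    """stand pose from wrist depth: wall tops (30-37 mm) and cheek tops (66-73 mm)"""
    c=cap('wrist',save);P=cloud(c)
    for n,lo,hi in(('deck',.012,.026),('walls',.029,.038),('cheeks',.064,.075)):
        m=(P[:,:,2]>lo)&(P[:,:,2]<hi)&(abs(P[:,:,0]-x0)<.06)&(abs(P[:,:,1]-y0)<.125);q=P[m]*1000
        if len(q)>30:
            r=cv2.minAreaRect(q[:,:2].astype(np.float32)); print(n,len(q),np.round(r[0],1),np.round(r[1],1),round(r[2],1),'z',round(np.median(q[:,2]),1), 'y',np.round(np.percentile(q[:,1],[1,99]),1))
    return c,P
E
python3 - <<'E'
from h import *
standw(save='w2.png')
plan(559,1,190,-3.9)
E
```

```text
time: 3.65
ee_pos: [0.5521, -0.0672, 0.1954]
eef_rot: [-0.482, -0.515, -0.484, 0.517]
force: [0.3, 0.7, -1.0]
opening: 0.0111
deck 8954 [554.4  40.8] [153.8  57.6] 85.9 z 20.1 y [-34.7 116. ]
walls 2825 [554.1  37.2] [151.1  73.6] 86.0 z 34.0 y [-37.3 112.2]
cheeks 1183 [548.6 -42.4] [14.4 73.3] 85.7 z 70.0 y [-50.8 -33.8]
t3.7 tcp [552.5 -67.9 195.8] yaw -3.8 open 10.7 q6 1.52 F [ 0.  -0.  -2.4]
ROW [0.57, 0.19, -6.92] [0.1, 0.0, 0.2]
```

View pics/w2.png

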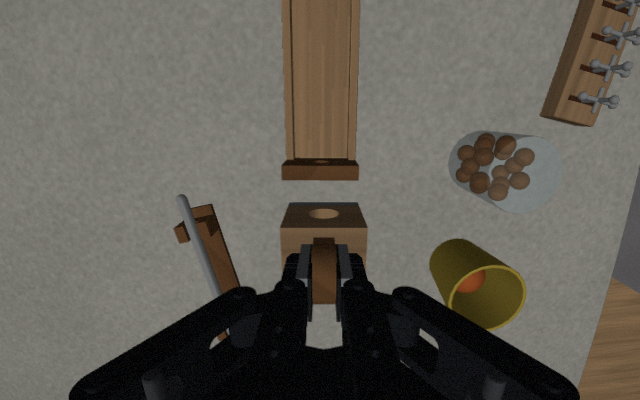

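Wrist view: target held squarely (bore at (323,213)), trough dead ahead, near cheek at (320,170). Wrist-frame stand centre is about (555.5,57.3), yaw -4.1. Now the held block's offset in the same frame.

```bash
cat >> h.py <<'E'
def held():
    """held block's top face in tool axes (mm along tool y, z; height drop along x)"""
    c=cap('wrist');P=cloud(c);o,p,M=st();T=((P-p)@M)*1000
    b=(T[:,:,0]>2)&(T[:,:,0]<15)&(abs(T[:,:,1])<40)&(abs(T[:,:,2])<30); q=T[b]
    r=cv2.minAreaRect(q[:,1:].astype(np.float32)); print('held top face: n',len(q),'drop',np.round(np.median(q[:,0]),1),'y',np.round(np.percentile(q[:,1],[1,99]),1),'z',np.round(np.percentile(q[:,2],[1,99]),1),'rect',r)
E
python3 - <<'E'
from h import *
held();held()
plan(552,2,190,-4)
E
```

```text
held top face: n 2188 drop 9.9 y [-26.2  23.4] z [-16.    8.5] rect ((-1.4440860748291016, -1.8781795501708984), (28.6861515045166, 50.29011917114258), 89.92377471923828)
held top face: n 2183 drop 9.9 y [-26.1  23.5] z [-15.8   8.5] rect ((-1.2723407745361328, -1.3522443771362305), (50.50442123413086, 29.453184127807617), 0.3042566478252411)
t3.8 tcp [552.9 -68.5 196.4] yaw -3.9 open 11.3 q6 1.52 F [ 0.1  0.  -1.7]
ROW [0.64, -0.57, -7.03] [0.1, 0.0, 0.1]
```

```bash
python3 -m jog '[[[3,0,-5],[0,0,0],1],[[3,0,-7],[0,0,0],1],[[3,0,-7],[0,0,0],1],[[3,0,-7],[0,0,0],1],[[3,0,-7],[0,0,0],1],[[3,0,-7],[0,0,0],1]]'
python3 - <<'E'
from h import *
held();standw()
plan(553,1.4,82,-4.1)
E
```

```text
time: 4.4
ee_pos: [0.5585, 0.0009, 0.1677]
eef_rot: [0.483, 0.517, 0.482, -0.517]
force: [-0.3, -0.3, -1.5]
opening: 0.0109
held top face: n 2202 drop 9.6 y [-25.8  23.7] z [-15.5   9. ] rect ((-1.127035140991211, -1.3161401748657227), (28.683025360107422, 50.30431365966797), 89.94007873535156)
deck 10253 [556.3  70.5] [160.1  57.8] 85.9 z 20.1 y [ -7.4 149.8]
walls 3490 [556.1  65.5] [179.9  73.8] 86.0 z 34.0 y [ -8.7 152. ]
cheeks 1702 [555.3  55.2] [208.9  73. ] 86.0 z 70.0 y [-41.  160.5]
t4.5 tcp [558.4   1.1 167.7] yaw -3.9 open 10.9 q6 1.64 F [-0.5 -0.1 -1.9]
ROW [8.56, -0.55, 0.01] [0.2, 0.0, -0.0]
```

```bash
python3 -m jog '[[[0,-0.55,0],[0,0,0],1],[[4,-0.55,0],[0,0,0],1],[[6.5,-0.55,0],[0,0,0],1],[[8,-0.55,0],[0,0,0],1],[[8.5,-0.55,0],[0,0,0],1],[[8.5,-0.55,0],[0,0,0],1],[[8.5,-0.55,0],[0,0,0],1]]'
python3 - <<'E'
from h import *
c,P=standw(save='w3.png')
plan(553,1.4,80,-4.1)
E
```

```text
time: 5.2
ee_pos: [0.5534, 0.0024, 0.0833]
eef_rot: [0.483, 0.517, 0.482, -0.516]
force: [0.5, 0.3, -1.0]
opening: 0.0112
deck 17559 [557.   78.5] [140.9  57.9] 86.0 z 20.2 y [ 17.5 147.4]
walls 6915 [555.2  54. ] [182.1  73.9] 85.9 z 34.0 y [-33.2 143.6]
cheeks 2692 [551.  -15.9] [69.  50.3] 86.2 z 73.4 y [-49.1  19.1]
t5.2 tcp [553.7   2.4  83.5] yaw -3.9 open 11.4 q6 1.64 F [ 0.6  0.6 -0.8]
ROW [0.35, -0.06, 0.1] [0.2, -0.0, -0.1]
```

View pics/w3.png

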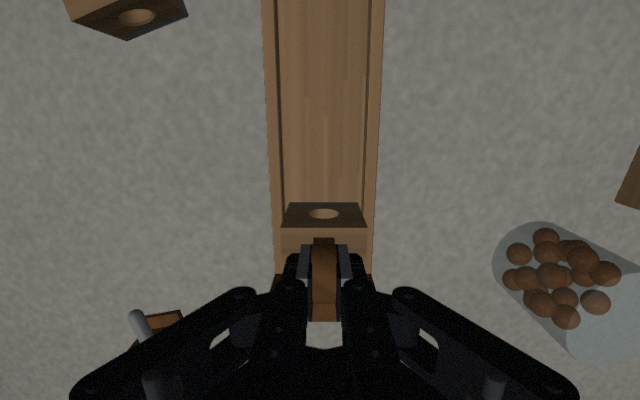

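Block is between the walls and centred; lowering and releasing.

```bash
python3 -m jog '[[[0.2,0,0.0],[0,0,0],1],[[0.35,0,0],[0,0,0],1],[[0.35,0,0],[0,0,0],1],[[0.35,0,0],[0,0,0],0.55],[[0.35,0,0],[0,0,0],0.55],[[0.35,0,0],[0,0,0],0.55],[[-5,0,0],[0,0,0],0.55],[[-10,0,0],[0,0,0],0.55]]'
python3 - <<'E'
from h import *
targets('top')
plan(442,161.5,160,13)
E
```

```text
time: 6.05
ee_pos: [0.5508, 0.0024, 0.1781]
eef_rot: [-0.482, -0.515, -0.484, 0.518]
force: [1.8, 0.1, 0.9]
opening: 0.038
top target 444.0 161.3 12.9 size 49.6 30.3
top target 423.7 254.9 -26.4 size 50.1 29.9
t6.1 tcp [556.4   2.4 188.1] yaw -3.9 open 38.2 q6 1.64 F [2.9 0.1 4.8]
ROW [2.69, -12.52, -15.1] [-16.9, 0.0, -0.6]
```

```bash
python3 -m jog '[[[0,-6,-8],[-8,0,0],0.55],[[0,-12.5,-15.1],[-16.5,0,0],0.55],[[2.7,-12.5,-15.1],[-16.9,0,0],0.55],[[2.7,-12.5,-15.1],[-16.9,0,0],0.55],[[2.7,-12.5,-15.1],[-16.9,0,0],0.55],[[2.7,-12.5,-15.1],[-16.9,0,0],0.55],[[2.7,-12.5,-15.1],[-16.9,0,0],0.55]]'
cat >> h.py <<'E'
def tgtw(x,y,save=None):
    c=cap('wrist',save);P=cloud(c)
    for lo,hi in((.04,.056),(.075,.1)):
        m=(P[:,:,2]>lo)&(P[:,:,2]<hi)&(abs(P[:,:,0]-x/1e3)<.05)&(abs(P[:,:,1]-y/1e3)<.05);q=P[m][:,:2]*1000
        if len(q)>20: print(lo,cv2.minAreaRect(q.astype(np.float32)))
E
python3 - <<'E'
from h import *
tgtw(442,161)
plan(442,161.5,58,13)
E
```

```text
time: 6.8
ee_pos: [0.4392, 0.1612, 0.1522]
eef_rot: [0.554, 0.44, 0.553, -0.44]
force: [-0.1, 0.2, 0.7]
opening: 0.0385
0.04 ((440.14337158203125, 161.5139923095703), (50.04177474975586, 30.752796173095703), 13.200798034667969)
0.075 ((439.7446594238281, 163.0089874267578), (11.838432312011719, 27.12490463256836), 13.188695907592773)
t6.8 tcp [439.5 160.9 152.3] yaw 13.0 open 38.6 q6 1.70 F [ 0.4 -0.6 -0.1]
ROW [9.43, 0.24, -0.0] [-0.0, 0.0, -0.1]
```

```bash
python3 -m jog '[[[5,0.2,0],[0,0,0],0.55],[[9.3,0.2,0],[0,0,0],0.55],[[9.3,0.2,0],[0,0,0],0.55],[[9.3,0.2,0],[0,0,0],1],[[9.3,0.2,0],[0,0,0],1],[[9.3,0.2,0],[0,0,0],1],[[9.3,0.2,0],[0,0,0],1],[[9.3,0.2,0],[0,0,0],1]]' 60
python3 -m jog '[[[0,0,0],[0,0,0],1],[[-5,0,0],[0,0,0],1],[[-10,0,0],[0,0,0],1],[[-12,0,0],[0,0,0],1],[[-12,0,0],[0,0,0],1],[[-12,0,0],[0,0,0],1]]'
python3 - <<'E'
from h import *
targets();held()
plan(556.8,56,180,-4)
E
```

```text
time: 7.65
ee_pos: [0.4416, 0.1623, 0.0604]
eef_rot: [0.554, 0.441, 0.553, -0.439]
force: [-1.0, -0.9, 6.1]
opening: 0.0111
time: 8.25
ee_pos: [0.4398, 0.1619, 0.1786]
eef_rot: [0.554, 0.44, 0.554, -0.44]
force: [-0.7, 0.0, -2.2]
opening: 0.0112
top stand 559.1 56.6 -3.9 size 214.2 73.2
held top face: n 2155 drop 9.8 y [-25.4  24.2] z [-15.5   8.4] rect ((-0.6499996185302734, -1.4783954620361328), (28.557777404785156, 50.41753387451172), 89.33409881591797)
t8.3 tcp [438.6 161.5 177.1] yaw 13.0 open 10.6 q6 1.70 F [-0.2 -0.4 -1.6]
ROW [-0.32, 9.13, 12.94] [17.0, 0.1, 0.2]
```

```bash
python3 -m jog '[[[-1.3,0,0],[0,0,0],1],[[-1.3,4.5,6.5],[8.5,0,0],1],[[-1.3,9.1,12.9],[17,0,0],1],[[-1.3,9.1,12.9],[17,0,0],1],[[-1.3,9.1,12.9],[17,0,0],1],[[-1.3,9.1,12.9],[17,0,0],1],[[-1.3,9.1,12.9],[17,0,0],1]]'
python3 - <<'E'
from h import *
held();standw();targets()
plan(556.5,56.3,82,-4.1)
E
```

```text
time: 9.05
ee_pos: [0.5559, 0.0571, 0.1901]
eef_rot: [-0.481, -0.516, -0.484, 0.518]
force: [-0.5, 0.4, -1.7]
opening: 0.0107
held top face: n 2122 drop 10.9 y [-25.8  23.7] z [-14.9   9. ] rect ((-1.0641613006591797, -0.7780866622924805), (28.807706832885742, 50.119712829589844), 89.9287109375)
deck 5569 [557.9  94.2] [111.1  58.4] 86.1 z 20.1 y [ 40.8 149.1]
walls 1756 [558.1  96.3] [108.7  73.4] 85.9 z 34.0 y [ 43.9 151. ]
cheeks 1610 [562.7 156.7] [14.6 72.7] 86.1 z 70.0 y [147.9 165.4]
top target 423.7 255.0 -25.8 size 50.6 30.1
t9.2 tcp [556.4  57.8 191.4] yaw -3.9 open 11.2 q6 1.74 F [-0.6  0.7 -2. ]
ROW [10.94, 0.04, 0.15] [0.2, 0.0, 0.1]
```

```bash
python3 -m jog '[[[5,0,0.1],[0,0,0],1],[[9,0,0.1],[0,0,0],1],[[10.6,0,0.1],[0,0,0],1],[[11.2,0,0.1],[0,0,0],1],[[11.2,0,0.1],[0,0,0],1],[[11.2,0,0.1],[0,0,0],1]]'
python3 -m jog '[[[0,0,0],[0,0,0],0.55],[[0,0,0],[0,0,0],0.55],[[0,0,0],[0,0,0],0.55],[[-5,0,0],[0,0,0],0.55],[[-10,0,0],[0,0,0],0.55],[[-11,0,0],[0,0,0],0.55],[[-11,0,0],[0,0,0],0.55]]'
python3 - <<'E'
from h import *
targets()
plan(421.5,255.2,160,-26)
E
```

```text
time: 9.8
ee_pos: [0.5576, 0.0567, 0.0806]
eef_rot: [0.483, 0.517, 0.483, -0.516]
force: [-0.2, 0.2, -1.5]
opening: 0.0109
time: 10.5
ee_pos: [0.5599, 0.056, 0.1925]
eef_rot: [0.484, 0.519, 0.481, -0.515]
force: [-0.1, -0.5, -1.0]
opening: 0.0385
top target 423.7 255.0 -26.5 size 50.5 29.9
t10.6 tcp [558.4  55.8 190.3] yaw -4.0 open 38.3 q6 1.74 F [-0.2  0.3 -0.3]
ROW [3.01, -15.04, -18.94] [22.0, -0.0, -0.1]
```

```bash
python3 -m jog '[[[0,-3.8,-4.7],[7,0,0],0.55],[[0,-7.5,-9.5],[14,0,0],0.55],[[0,-11,-14],[22,0,0],0.55],[[3,-15,-18.9],[22,0,0],0.55],[[3,-15,-18.9],[22,0,0],0.55],[[3,-15,-18.9],[22,0,0],0.55],[[3,-15,-18.9],[22,0,0],0.55],[[3,-15,-18.9],[22,0,0],0.55]]'
python3 - <<'E'
from h import *
tgtw(421,256)
plan(421.5,255.2,58,-26.4)
E
```

```text
time: 11.35
ee_pos: [0.4212, 0.2538, 0.1589]
eef_rot: [-0.375, -0.599, -0.375, 0.6]
force: [-0.2, -0.1, -0.2]
opening: 0.0387
0.04 ((419.89227294921875, 255.5986328125), (30.8680419921875, 50.10115051269531), 63.637603759765625)
0.075 ((420.6778564453125, 256.9610595703125), (26.902585983276367, 11.965167045593262), 63.63878631591797)
t11.4 tcp [421.7 253.7 159.3] yaw -26.1 open 38.3 q6 2.57 F [ 0.1 -0.2 -1.2]
ROW [10.13, -0.08, -0.13] [0.3, 0.1, 0.0]
```

```bash
python3 -m jog '[[[5,0,-0.1],[0,0,0],0.55],[[10,0,-0.1],[0,0,0],0.55],[[10,0,-0.1],[0,0,0],0.55],[[10,0,-0.1],[0,0,0],1],[[10,0,-0.1],[0,0,0],1],[[10,0,-0.1],[0,0,0],1],[[10,0,-0.1],[0,0,0],1],[[10,0,-0.1],[0,0,0],1]]' 60
python3 -m jog '[[[0,0,0],[0,0,0],1],[[-5,0,0],[0,0,0],1],[[-10,0,0],[0,0,0],1],[[-13.3,0,0],[0,0,0],1],[[-13.3,0,0],[0,0,0],1],[[-13.3,0,0],[0,0,0],1]]'
python3 - <<'E'
from h import *
held()
plan(560.4,111.3,190,-4)
E
```

```text
time: 12.2
ee_pos: [0.4229, 0.2563, 0.0614]
eef_rot: [0.375, 0.601, 0.375, -0.598]
force: [-0.7, 0.1, 5.6]
opening: 0.0107
time: 12.8
ee_pos: [0.4218, 0.2559, 0.1933]
eef_rot: [0.375, 0.6, 0.375, -0.599]
force: [-0.9, 0.1, -2.1]
opening: 0.0108
held top face: n 2016 drop 10.0 y [-25.4  24.2] z [-14.5   7.6] rect ((-0.5778427124023438, -1.1204872131347656), (27.20226287841797, 50.33772659301758), 89.4921875)
t12.8 tcp [420.9 255.3 192. ] yaw -26.0 open 11.0 q6 2.57 F [-0.4  0.6 -2.9]
ROW [0.19, 18.84, 6.84] [-22.0, 0.1, 0.1]
```

```bash
python3 -m jog '[[[0,4.7,1.7],[-6,0,0],1],[[0,9.4,3.4],[-13,0,0],1],[[0,14,5.1],[-20,0,0],1],[[0,18.8,6.8],[-22,0,0],1],[[0,18.8,6.8],[-22,0,0],1],[[0,18.8,6.8],[-22,0,0],1],[[0,18.8,6.8],[-22,0,0],1]]'
python3 - <<'E'
from h import *
held();standw()
plan(560.4,111.3,79.5,-4.1)
E
```

```text
time: 13.55
ee_pos: [0.559, 0.1125, 0.191]
eef_rot: [-0.482, -0.516, -0.483, 0.518]
force: [-0.2, -0.1, -1.8]
opening: 0.0105
held top face: n 1934 drop 11.8 y [-26.1  23.5] z [-13.3   9.2] rect ((-1.270416259765625, -0.35002994537353516), (27.141443252563477, 50.63100814819336), 89.07024383544922)
deck 2361 [560.3 128.2] [71.9 71.5] 86.1 z 20.1 y [ 92.5 164.6]
walls 719 [560.4 128. ] [72.7 73. ] 85.5 z 34.0 y [ 94.5 163.8]
cheeks 1792 [555.4  56.5] [215.5  73.1] 86.1 z 70.1 y [-50.2 165.3]
t13.7 tcp [559.3 113.1 192. ] yaw -3.9 open 11.0 q6 1.84 F [-0.6  0.6 -0.7]
ROW [11.25, 0.15, 0.17] [0.2, 0.0, 0.1]
```

```bash
python3 -m jog '[[[3,0.12,0.15],[0,0,0],1],[[7,0.12,0.15],[0,0,0],1],[[10.4,0.12,0.15],[0,0,0],1],[[11.2,0.12,0.15],[0,0,0],1],[[11.2,0.12,0.15],[0,0,0],1],[[11.2,0.12,0.15],[0,0,0],1]]'
python3 -m jog '[[[0,0,0],[0,0,0],0.55],[[0,0,0],[0,0,0],0.55],[[0,0,0],[0,0,0],0.55],[[-5,0,0],[0,0,0],0.55],[[-10,0,0],[0,0,0],0.55],[[-11,0,0],[0,0,0],0.55],[[-11,0,0],[0,0,0],0.55]]'
python3 -m jog '[[[0,-2,4.5],[0,0,0],0.5],[[0,-4,9],[0,0,0],0.5],[[0,-6,13.5],[0,0,0],0.5],[[0,-8,18],[0,0,0],0.5],[[0,-10,22.5],[0,0,0],0.5],[[0,-12,27],[0,0,0],0.5],[[0,-14,31.5],[0,0,0],0.5],[[0,-14,35],[0,0,0],0.5]]'
python3 - <<'E'
from h import *
c=cap('top');P=cloud(c)
r=[(x,y,w,h,a,z,q) for x,y,w,h,a,z,q in comps(c) if w>180]
for x,y,w,h,a,z,q in r: print(np.round([x,y,w,h,a,z*1000],1))
# placed targets: disc tops z>.098
m=(P[:,:,2]>.095)&(P[:,:,2]<.12)&(abs(P[:,:,0]-.558)<.05)&(abs(P[:,:,1]-.057)<.11)
n,l,s,cen=cv2.connectedComponentsWithStats(m.astype(np.uint8))
for i in range(1,n):
    if s[i,4]>8:
        q=P[l==i]*1000;print('disc',np.round(cen[i]),s[i,4],cv2.minAreaRect(q[:,:2].astype(np.float32)),np.percentile(q[:,2],95))
# axle: shaft points
A=[P[l2] for l2 in [((P[:,:,2]>.026)&(P[:,:,2]<.05)&(abs(P[:,:,0]-.413)<.06)&(P[:,:,1]>-.39)&(P[:,:,1]<-.05))]][0]*1000
print('axle',len(A),cv2.minAreaRect(A[:,:2].astype(np.float32)),cv2.fitLine(A[:,:2].astype(np.float32),cv2.DIST_HUBER,0,.01,.01).ravel())
cv2.imwrite('pics/t2.png',np.clip(cv2.resize(c['img'][180:300,190:510,::-1],None,fx=2.5,fy=2.5,interpolation=cv2.INTER_CUBIC)*1.6,0,255).astype(np.uint8))
plan(420,-320,160,8)
E
```

```text
time: 14.25
ee_pos: [0.5614, 0.1116, 0.0814]
eef_rot: [0.483, 0.517, 0.483, -0.516]
force: [1.1, 0.0, -1.9]
opening: 0.011
time: 14.95
ee_pos: [0.5641, 0.111, 0.1936]
eef_rot: [0.484, 0.519, 0.481, -0.515]
force: [1.1, -0.1, 0.5]
opening: 0.0384
time: 15.75
ee_pos: [0.3937, -0.2296, 0.1888]
eef_rot: [-0.48, -0.517, -0.484, 0.518]
force: [1.6, 1.1, -0.3]
opening: 0.0428
[854.4  84.6 198.9  51.2  75.6  65.3]
[559.1  56.6 214.2  73.3  86.  108.6]
[ 408.7 -184.   240.    40.4  -81.7   43.4]
disc [318. 201.] 51 ((563.97998046875, 109.43800354003906), (28.515254974365234, 11.932663917541504), 86.8071060180664) 111.69371489581303
disc [336. 202.] 49 ((560.5863037109375, 55.97195816040039), (28.25130844116211, 11.635987281799316), 87.76809692382812) 110.9882874401753
disc [356. 204.] 43 ((554.841064453125, 1.8934249877929688), (28.893531799316406, 11.228324890136719), 89.52680969238281) 111.05231555529488
axle 477 ((413.2682800292969, -215.1907958984375), (40.111106872558594, 303.1640319824219), 8.369148254394531) [ 1.4755882e-01 -9.8905331e-01  4.1064539e+02 -1.9274210e+02]
t15.8 tcp [ 395.7 -234.7  189.1] yaw -4.3 open 42.7 q6 1.11 F [ 1.5 -4.9 -0.1]
ROW [2.93, 3.06, 8.32] [-12.3, 0.2, 0.2]
```

View pics/t2.png

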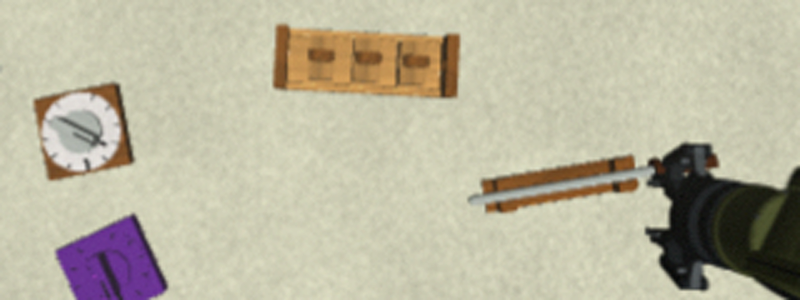

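All three targets stand in the trough, discs at crop (322,55), (368,57), (415,61). Next is the axle handle, near top-frame (430,-331), axis yaw 8.4.

```bash
python3 -c "
from h import *
plan(428,-350,170,8.4)"
```

```text
t15.8 tcp [ 395.7 -234.7  189.1] yaw -4.3 open 42.7 q6 1.11 F [ 1.5 -4.9 -0.1]
ROW [1.94, 4.08, 11.26] [-12.7, 0.2, 0.2]
```

```bash
python3 -m jog '[[[0,2,4],[-6,0,0],0.4],[[1,4,8],[-12.7,0,0],0.4],[[1.9,4.1,11.3],[-12.7,0,0],0.4],[[1.9,4.1,11.3],[-12.7,0,0],0.4],[[1.9,4.1,11.3],[-12.7,0,0],0.4],[[1.9,4.1,11.3],[-12.7,0,0],0.4],[[1.9,4.1,11.3],[-12.7,0,0],0.4]]'
cat >> h.py <<'E'
def axlew(save=None):
    c=cap('wrist',save);P=cloud(c)
    Q=P.reshape(-1,3)*1000;Q=Q[~np.isnan(Q[:,0])]
    # coordinates along axle axis
    a=np.radians(8.4);dv=np.array([-np.sin(a),np.cos(a)]);nv=np.array([np.cos(a),np.sin(a)]);o=np.array([428,-330.])
    s=(Q[:,:2]-o)@dv;n=(Q[:,:2]-o)@nv
    b=(abs(n)<12)&(Q[:,2]>25)&(Q[:,2]<60)
    for lo in range(-50,290,15):
        k=b&(s>lo)&(s<lo+15)
        if k.sum()>15: print(lo,k.sum(),'n',np.round(np.percentile(n[k],[2,50,98]),1),'z98',round(np.percentile(Q[k,2],98),1),'s',np.round(np.percentile(s[k],[1,99]),1))
E
python3 - <<'E'
from h import *
axlew('w5.png')
plan(428,-330,40,8.4)
E
```

```text
time: 16.5
ee_pos: [0.431, -0.3431, 0.1717]
eef_rot: [0.537, 0.46, 0.537, -0.46]
force: [-1.3, -1.0, 0.1]
opening: 0.0514
-35 230 n [-10.5  -1.3   6.8] z98 38.6 s [-34.1 -20.4]
-20 268 n [-10.5  -2.4   6.6] z98 38.4 s [-19.8  -5.1]
-5 280 n [-10.4  -1.5   7.4] z98 38.3 s [-4.4  9.8]
10 283 n [-10.3  -1.5   7.2] z98 38.6 s [10.5 24.4]
25 338 n [-11.   -0.7  10.7] z98 43.3 s [25.2 39.9]
40 256 n [-10.4  -0.8  10.6] z98 42.9 s [40.4 54.9]
55 219 n [-10.3  -0.9  10.3] z98 35.3 s [55.8 69.5]
70 347 n [-11.2   0.8  11.9] z98 35.0 s [70.2 84.4]
85 254 n [-10.   -1.1  10.8] z98 35.0 s [85.1 99.8]
100 239 n [-7.6 -1.2  4.3] z98 35.3 s [100.5 114.7]
115 257 n [-7.6 -1.3  4.1] z98 35.1 s [115.3 129.8]
130 264 n [-7.6 -2.2  3.9] z98 35.2 s [130.2 144.8]
145 259 n [-7.6 -1.5  4.6] z98 35.2 s [145.1 159. ]
t16.6 tcp [ 431.2 -343.3  172. ] yaw 8.8 open 51.3 q6 0.74 F [-0.6  0.1  0.8]
ROW [13.2, -0.11, -1.36] [0.4, -0.0, -0.0]
```

View pics/w5.png

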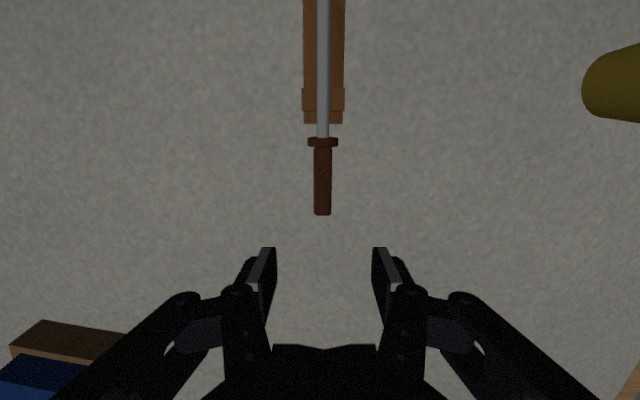

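Wrist view: handle at (322,180), collar at (322,142), shaft running up the image, all in line with the fingers. Descending to grip the handle.

```bash
python3 -m jog '[[[5,-0.1,-1.35],[0.4,0,0],0.4],[[10,-0.1,-1.35],[0.4,0,0],0.4],[[14.5,-0.1,-1.35],[0.4,0,0],0.4],[[16.1,-0.1,-1.35],[0.4,0,0],0.4],[[16.1,-0.1,-1.35],[0.4,0,0],0.4],[[16.1,-0.1,-1.35],[0.4,0,0],0.4]]'
python3 -c "
from h import *
plan(428,-330,10.5,8.4)"
```

```text
time: 17.15
ee_pos: [0.4287, -0.3311, 0.0116]
eef_rot: [0.535, 0.462, 0.535, -0.462]
force: [-0.1, -0.3, 0.2]
opening: 0.0514
t17.1 tcp [ 428.7 -331.1   11.6] yaw 8.4 open 51.4 q6 0.77 F [-0.1 -0.3  0.2]
ROW [0.11, -0.06, -0.12] [-0.0, 0.0, -0.0]
```

```bash
python3 -m jog '[[[0,0,0],[0,0,0],0.6],[[0,0,0],[0,0,0],0.8],[[0,0,0],[0,0,0],1],[[0,0,0],[0,0,0],1],[[0,0,0],[0,0,0],1],[[0,0,0],[0,0,0],1],[[-2,0,0],[0,0,0],1],[[-4,0,0],[0,0,0],1]]' 100
python3 -m jog '[[[-2,0,0],[0,0,0],1],[[-5,0,0],[0,0,0],1],[[-7,0,0],[0,0,0],1],[[-7,0,0],[0,0,0],1]]' 100
python3 - <<'E'
from h import *
plan(527.9,-332.7-25,105,-4.05)
E
```

```text
time: 17.95
ee_pos: [0.4269, -0.3306, 0.0503]
eef_rot: [0.534, 0.462, 0.536, -0.463]
force: [0.0, 0.4, -1.5]
opening: 0.0161
time: 18.35
ee_pos: [0.4296, -0.3326, 0.1233]
eef_rot: [0.537, 0.462, 0.533, -0.462]
force: [1.0, 0.1, -0.6]
opening: 0.016
t18.4 tcp [ 429.6 -332.6  123.3] yaw 8.3 open 16.0 q6 0.77 F [ 1.   0.1 -0.6]
ROW [1.88, 9.35, 3.9] [12.4, 0.2, -0.2]
```

```bash
python3 -m jog '[[[0,1,4],[0,0,0],1],[[0,4,4],[4,0,0],1],[[0,7,4],[8,0,0],1],[[0,9.3,4],[12.4,0,0],1],[[1.9,9.3,4],[12.4,0,0],1],[[1.9,9.3,4],[12.4,0,0],1],[[1.9,9.3,4],[12.4,0,0],1],[[1.9,9.3,4],[12.4,0,0],1]]'
cat >> h.py <<'E'
def ax2(save=None):
    """shaft of held axle vs stand line, wrist camera and top camera"""
    for cam in('wrist','top'):
        c=cap(cam,save if cam=='wrist' else None);P=cloud(c);o,p,M=st()
        Q=P.reshape(-1,3);Q=Q[~np.isnan(Q[:,0])];T=(Q-p)@M*1000  # tool axes: x down, y, z(-fwd)
        # shaft points: forward 45..290, near grasp height
        k=(T[:,0]<0)&(T[:,0]>-45)&(abs(T[:,1])<16)&(-T[:,2]>52)&(-T[:,2]<290); t=T[k];w=Q[k]*1000
        if len(t)<30: print(cam,'few',len(t));continue
        rows=[]
        for f in range(52,290,10):
            b=(-t[:,2]>=f)&(-t[:,2]<f+10)
            if b.sum()>8: 
                lo,hi=np.percentile(t[b,1],[3,97]); rows.append((f+5,(lo+hi)/2,np.percentile(t[b,0],5),np.mean([w[b,0].min(),w[b,0].max()]),np.mean(w[b,1])))
        rows=np.array(rows); 
        py=np.polyfit(rows[:,0],rows[:,1],1);px=np.polyfit(rows[:,0],rows[:,2]+6,1)
        print(cam,'fwd extent',round((-t[:,2]).max(),1),'lateral at 0:%.1f slope %.2fdeg'%(py[1],np.degrees(py[0])),'| axis depth(x) at 0:%.1f, slope %.2fdeg(+down)'%(px[1],np.degrees(px[0])))
E
python3 - <<'E'
from h import *
ax2('w6.png');standw()
plan(527.9,-332.7,105,-4.05)
E
```

```text
time: 19.15
ee_pos: [0.5253, -0.3573, 0.1016]
eef_rot: [-0.482, -0.517, -0.482, 0.518]
force: [-0.7, -0.1, -1.6]
opening: 0.016
wrist fwd extent 119.3 lateral at 0:-1.5 slope -0.12deg | axis depth(x) at 0:-15.1, slope -0.17deg(+down)
top fwd extent 269.6 lateral at 0:2.4 slope -0.34deg | axis depth(x) at 0:-18.1, slope 0.22deg(+down)
t19.3 tcp [ 525.9 -357.8  102.5] yaw -4.1 open 15.9 q6 1.04 F [ 0.4 -0.1 -1.1]
ROW [-0.25, 0.02, -2.51] [-0.0, 0.0, -0.0]
```

View pics/w6.png

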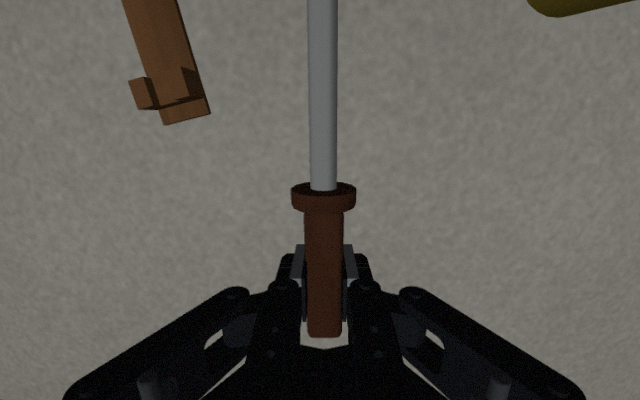

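Wrist view: handle squarely in the jaws, shaft straight ahead. Lowering to hole height in front of the near cheek, then checking the line against the stand.

```bash
python3 -m jog '[[[3,0.15,-1.5],[0,0,0],1],[[6,0.15,-1.5],[0,0,0],1],[[7.45,0.15,-1.5],[0,0,0],1],[[7.45,0.15,-1.5],[0,0,0],1],[[7.45,0.15,-1.5],[0,0,0],1],[[7.45,0.15,-1.5],[0,0,0],1]]'
cat >> h.py <<'E'
def line(cam='top',x0=558,y0=57,yaw=-4.0,rng=(-340,-108)):
    """shaft points in the stand frame as seen by cam (stand pose from same cam)"""
    c=cap(cam);P=cloud(c)*1000
    b=[r for r in comps(c) if r[2]>200 and 65<r[3]<85 and r[5]>.06 and abs(r[0]-558)<15]
    a=np.radians(yaw)
    if b: x0,y0=b[0][:2];a=np.radians(b[0][4]-90 if b[0][4]>0 else b[0][4]+90)
    Q=P.reshape(-1,3);Q=Q[~np.isnan(Q[:,0])]
    u=(Q[:,0]-x0)*np.cos(a)+(Q[:,1]-y0)*np.sin(a); v=-(Q[:,0]-x0)*np.sin(a)+(Q[:,1]-y0)*np.cos(a)
    k=(abs(u)<20)&(v>rng[0])&(v<rng[1])&(Q[:,2]>25)&(Q[:,2]<75)
    print(cam,'stand',np.round([x0,y0,np.degrees(a)],1),'tip v',round(v[k].max(),1) if k.any() else None)
    R_=[]
    for f in range(rng[0],rng[1],20):
        q=k&(v>=f)&(v<f+20)
        if q.sum()>8: R_.append((f+10,np.mean(np.percentile(u[q],[3,97])),np.percentile(Q[q,2],95)))
    print(np.round(R_,1).tolist())
E
python3 - <<'E'
from h import *
line('top');line('scene')
o,p,M=st();print(p*1000,M[:,0],o['force'])
E
```

```text
time: 19.9
ee_pos: [0.5296, -0.3434, 0.0289]
eef_rot: [0.483, 0.518, 0.481, -0.517]
force: [-0.3, -0.6, -0.6]
opening: 0.0161
top stand [559.3  56.6  -3.9] tip v -131.8
[[-330.0, 0.9, 53.0], [-310.0, -0.1, 53.8], [-290.0, 0.4, 54.2], [-270.0, 0.7, 51.6], [-250.0, -0.4, 53.6], [-230.0, 0.1, 52.1], [-210.0, 0.5, 52.3], [-190.0, -0.6, 51.5], [-170.0, -0.1, 53.3], [-150.0, 0.1, 52.4], [-130.0, -0.5, 52.7]]
scene stand [558.  57.  -4.] tip v -128.8
[[-330.0, 0.9, 53.4], [-310.0, 1.3, 54.3], [-290.0, 1.4, 53.0], [-270.0, 0.4, 51.8], [-250.0, 0.4, 51.5], [-230.0, 0.4, 52.0], [-210.0, 0.4, 52.1], [-190.0, 0.4, 52.8], [-170.0, -0.3, 50.8], [-150.0, -0.2, 52.1], [-130.0, -0.0, 52.2]]
[ 529.58003421 -343.30331781   28.8555884 ] [ 0.00239115 -0.00156175 -0.99999592] [-0.41670357  0.60026801 -0.62157718]
```

```bash
python3 -m jog '[[[0.08,0,-1.2],[0,0,0],1],[[0.08,0,-2.4],[0,0,0],1],[[0.08,0,-3.2],[0,0,0],1],[[0.08,0,-4],[0,0,0],1],[[0.08,0,-4.8],[0,0,0],1],[[0.08,0,-5.6],[0,0,0],1],[[0.08,0,-5.6],[0,0,0],1]]' 
python3 - <<'E'
from h import *
line('top')
plan(0,0,0,-4)
E
```

```text
time: 20.7
ee_pos: [0.5326, -0.2852, 0.0265]
eef_rot: [0.482, 0.517, 0.483, -0.517]
force: [0.4, 1.0, -0.7]
opening: 0.0161
top stand [558.  57.  -4.] tip v -111.1
[[-330.0, -0.6, 68.9], [-310.0, 0.4, 59.2], [-290.0, 2.1, 52.6], [-270.0, 0.9, 50.6], [-250.0, 1.4, 50.8], [-230.0, 0.2, 51.5], [-210.0, 0.7, 50.7], [-190.0, 0.9, 51.2], [-170.0, -0.2, 52.1], [-150.0, 0.4, 50.3], [-130.0, 0.6, 51.3], [-110.0, -0.3, 52.2]]
t20.8 tcp [ 532.6 -285.8   26.5] yaw -4.0 open 15.8 q6 1.15 F [-0.2  0.1 -0.9]
ROW [2.67, -55.13, -24.79] [-0.0, -0.0, 0.0]
```

No contact through the cheek. Continuing through the targets with force checks.

```bash
python3 -m jog '[[[-0.05,0,-1.4],[0,0,0],1],[[-0.05,0,-2.8],[0,0,0],1],[[-0.05,0,-4.2],[0,0,0],1],[[-0.05,0,-5.6],[0,0,0],1],[[-0.05,0,-7],[0,0,0],1],[[-0.05,0,-8.4],[0,0,0],1],[[-0.05,0,-9],[0,0,0],1],[[-0.05,0,-9],[0,0,0],1]]' 
python3 - <<'E'
from h import *
line('top')
plan(539.0,-195.8,27.5,-4)
E
```

```text
time: 21.55
ee_pos: [0.539, -0.1956, 0.0271]
eef_rot: [0.482, 0.517, 0.483, -0.517]
force: [0.1, 2.2, -1.6]
opening: 0.016
top stand [558.  57.  -4.] tip v -111.1
[[-250.0, -1.4, 67.4], [-230.0, 1.2, 55.3], [-210.0, 1.4, 59.3], [-190.0, 1.0, 51.4], [-170.0, -0.1, 51.5], [-150.0, 1.7, 50.9], [-130.0, 0.6, 51.3], [-110.0, -0.2, 52.1]]
t21.6 tcp [ 539.  -196.3   27.1] yaw -4.0 open 16.2 q6 1.29 F [-0.1  0.2 -1.5]
ROW [-0.04, -0.0, -0.05] [-0.0, -0.0, 0.0]
```

```bash
python3 -m jog '[[[0,0,-1.4],[0,0,0],1],[[0,0,-2.8],[0,0,0],1],[[0,0,-4.2],[0,0,0],1],[[0,0,-5.6],[0,0,0],1],[[0,0,-7],[0,0,0],1],[[0,0,-7],[0,0,0],1]]' 
python3 -m jog '[[[0,0,-0.8],[0,0,0],1],[[0,0,-1.6],[0,0,0],1],[[0,0,-2.4],[0,0,0],1],[[0,0,-3.0],[0,0,0],1],[[0,0,-3.0],[0,0,0],1]]' 
python3 - <<'E'
from h import *
c=cap('wrist','w7.png');P=cloud(c)
plan(0,0,27,-4)
cv2.imwrite('pics/s7.png',np.clip(cv2.resize(cap('scene')['img'][130:270,230:430,::-1],None,fx=3,fy=3)*1.6,0,255).astype(np.uint8))
E
```

```text
time: 22.2
ee_pos: [0.5439, -0.1246, 0.027]
eef_rot: [0.482, 0.517, 0.483, -0.516]
force: [-0.3, 1.4, 0.7]
opening: 0.016
time: 22.7
ee_pos: [0.5462, -0.0959, 0.0271]
eef_rot: [0.482, 0.518, 0.482, -0.517]
force: [0.2, 1.0, 1.6]
opening: 0.0161
t22.8 tcp [546.2 -96.2  27.1] yaw -4.0 open 16.3 q6 1.47 F [1.  1.8 2.8]
ROW [0.0, -55.16, -5.77] [-0.0, -0.1, -0.0]
```

View pics/w7.png

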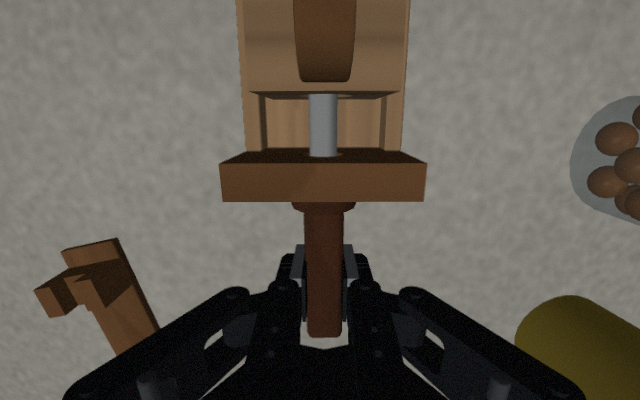

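Wrist view: collar at (323,205) all but touching the near cheek, shaft passing into the first target. Pushing gently to contact.

```bash
python3 -m jog '[[[0,0,-0.15],[0,0,0],1],[[0,0,-0.3],[0,0,0],1],[[0,0,-0.3],[0,0,0],1]]'
python3 -m jog '[[[0,0,-0.1],[0,0,0],1],[[0,0,-0.15],[0,0,0],1],[[0,0,-0.15],[0,0,0],1]]' 
python3 -c "
from h import *
plan(0,0,27,-4)"
```

```text
time: 23.1
ee_pos: [0.5464, -0.0946, 0.0271]
eef_rot: [-0.482, -0.517, -0.482, 0.518]
force: [0.5, -1.5, 2.5]
opening: 0.0162
time: 23.4
ee_pos: [0.5463, -0.0945, 0.0272]
eef_rot: [-0.483, -0.517, -0.481, 0.519]
force: [-0.6, -6.9, 3.9]
opening: 0.0163
t23.4 tcp [546.3 -94.5  27.2] yaw -4.1 open 16.3 q6 1.47 F [-0.6 -6.9  3.9]
ROW [-0.01, -55.17, -5.49] [-0.1, 0.2, -0.0]
```

```bash
python3 -m jog '[[[0,0,-0.2],[0,0,0],1],[[0,0,-0.2],[0,0,0],1],[[0,0,-0.2],[0,0,0],1]]' 
python3 -m jog '[[[0,0,-0.1],[0,0,0],0.5],[[0,0,0],[0,0,0],0.4],[[0,0,0],[0,0,0],0.4],[[0,0,0],[0,0,0],0.4],[[-4,0,0],[0,0,0],0.4],[[-9,0,0],[0,0,0],0.4],[[-14,0,0],[0,0,0],0.4],[[-14,0,0],[0,0,0],0.4]]'
python3 - <<'E'
from h import *
c=cap('wrist','w8.png')
cv2.imwrite('pics/s8.png',np.clip(cv2.resize(cap('scene')['img'][130:270,230:430,::-1],None,fx=3,fy=3)*1.6,0,255).astype(np.uint8))
a=np.clip(c['img'][:,:,::-1]*1.3,0,255).astype(np.uint8);b=cv2.imread('pics/s8.png');b=cv2.resize(b,(571,400))[:, :160+411]
cv2.imwrite('pics/c8.png',np.vstack([cv2.resize(a[0:400,180:480],(390,520))]) if 0 else np.hstack([a[:, 180:480],b[:, :500]]))
plan(478,396,200,11)
E
```

```text
time: 23.7
ee_pos: [0.5463, -0.0945, 0.0273]
eef_rot: [-0.483, -0.516, -0.479, 0.52]
force: [-1.6, -11.9, 3.1]
opening: 0.0162
time: 24.5
ee_pos: [0.5514, -0.0911, 0.1744]
eef_rot: [0.486, 0.52, 0.478, -0.514]
force: [1.5, -0.5, -0.8]
opening: 0.0515
t24.6 tcp [547.7 -90.5 168.7] yaw -4.0 open 50.9 q6 1.48 F [ 0.4 -0.5 -1.5]
ROW [-3.17, -10.37, -48.04] [-15.0, 0.0, -0.2]
```

View pics/c8.png

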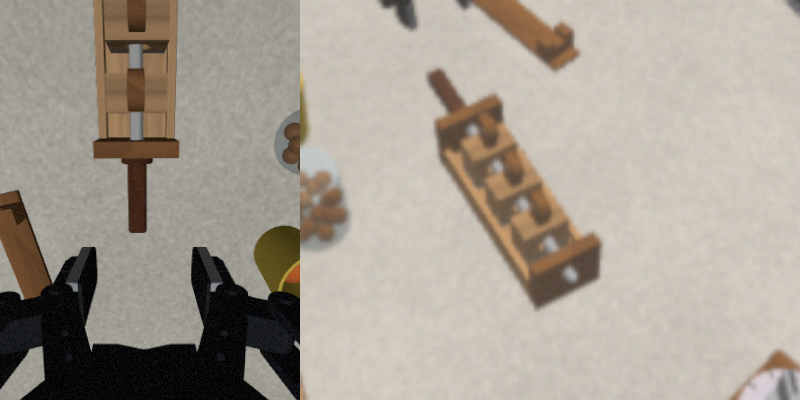

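Wrist (left) and scene (right) crops: collar against the near cheek, shaft through all three targets, nose showing in the far cheek at (570,270). On to the dial.

```bash
python3 -m jog '[[[-3,-1,-4.5],[0,0,0],0.4],[[-3,-2.5,-9],[0,0,0],0.4],[[-3,-3.5,-13.5],[0,0,0],0.4],[[-3,-4.5,-18],[0,0,0],0.4],[[-3,-6,-22.5],[0,0,0],0.4],[[-3,-7,-27],[0,0,0],0.4],[[-3,-8.5,-31.5],[0,0,0],0.4],[[-3,-8.5,-36],[0,0,0],0.4]]'
python3 -m jog '[[[0,0,0],[0,0,0],0.4],[[0,0,0],[0,0,0],0.4],[[0,0,0],[0,0,0],0.4]]'
python3 - <<'E'
from h import *
c=cap('wrist','w9.png');P=cloud(c)*1000
for n,lo,hi in(('box',22,34),('disc',36,43),('bar',70,85)):
    m=(P[:,:,2]>lo)&(P[:,:,2]<hi)&(abs(P[:,:,0]-480)<90)&(abs(P[:,:,1]-397)<90);q=P[m]
    if len(q)>20: print(n,len(q),np.round(cv2.minAreaRect(q[:,:2].astype(np.float32))[0],1),cv2.minAreaRect(q[:,:2].astype(np.float32))[1:],np.median(q[:,2]))
uv=proj(c,[[.48,.397,.06]])[0];print(uv)
plan(480,397,150,0)
E
```

```text
time: 25.4
ee_pos: [0.4837, 0.2755, 0.1949]
eef_rot: [-0.482, -0.515, -0.483, 0.519]
force: [1.2, -0.4, 0.5]
opening: 0.0512
time: 25.7
ee_pos: [0.4862, 0.2732, 0.1956]
eef_rot: [-0.482, -0.516, -0.482, 0.519]
force: [-0.2, -0.7, -0.9]
opening: 0.0512
box 8135 [478.2 396.8] ((100.9255599975586, 100.88569641113281), 10.983430862426758) 31.147374143852492
disc 1371 [478.5 396.5] ((50.845462799072266, 51.04154968261719), 18.27847671508789) 40.1566380900486
bar 1089 [478.2 396.7] ((52.395687103271484, 13.761100769042969), 62.23648452758789) 75.96962558721648
[307.97231905  59.91512865]
t25.8 tcp [486.5 273.  196. ] yaw -4.1 open 51.2 q6 2.15 F [-0.7  0.1  0.6]
ROW [4.59, -1.54, -12.33] [-4.1, 0.1, 0.1]
```

View pics/w9.png

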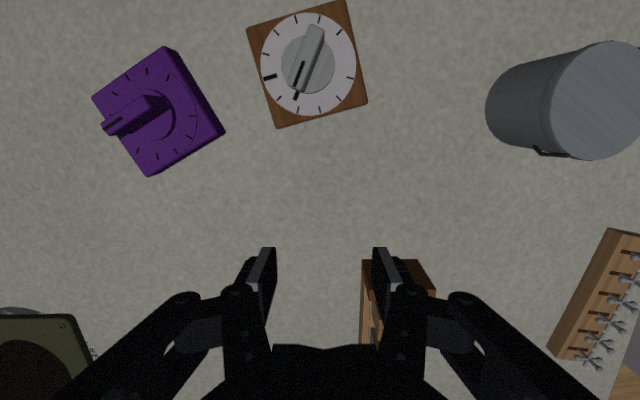

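```bash
python3 - <<'E'
import cv2,numpy as np
a=cv2.imread('pics/w9.png')[0:135,235:375];cv2.imwrite('pics/c9.png',np.clip(cv2.resize(a,None,fx=4,fy=4,interpolation=cv2.INTER_CUBIC)*1.3,0,255).astype(np.uint8))
E
```

```text
(no output)
```

View pics/c9.png

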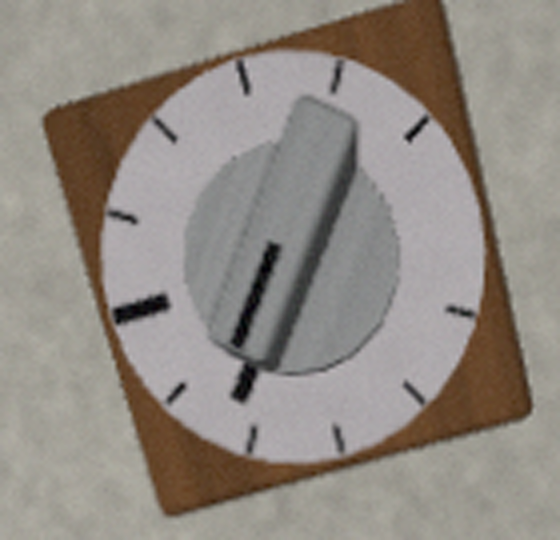

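```bash
python3 -c "
from h import *
plan(479.5,397,130,-27.8)"
```

```text
t25.8 tcp [486.5 273.  196. ] yaw -4.1 open 51.2 q6 2.15 F [-0.7  0.1  0.6]
ROW [6.59, -1.58, -12.33] [23.7, 0.1, 0.1]
```

Pointer stripe is at crop (245,330), dark end mark at (243,385), long zero mark at (140,308). So the dial reads about +51° and needs a clockwise turn. The wrist range requires the half-turned grasp (jaw yaw 152).

```bash
python3 -m jog '[[[0,-0.8,-4],[-8,0,0],0.4],[[0,-1.6,-8],[-16,0,0],0.4],[[0,-1.6,-12.3],[-24,0,0],0.4],[[2,-1.6,-12.3],[-32,0,0],0.4],[[4,-1.6,-12.3],[-40,0,0],0.4],[[5,-1.6,-12.3],[-48,0,0],0.4],[[5,-1.6,-12.3],[-56,0,0],0.4],[[5,-1.6,-12.3],[-64,0,0],0.4]]'
python3 -m jog '[[[0,0,0],[-8,0,0],0.4],[[0,0,0],[-16,0,0],0.4],[[0,0,0],[-24,0,0],0.4],[[0,0,0],[-32,0,0],0.4],[[0,0,0],[-40,0,0],0.4],[[0,0,0],[-48,0,0],0.4],[[0,0,0],[-56,0,0],0.4],[[0,0,0],[-64,0,0],0.4]]'
python3 -m jog '[[[0,0,0],[-8,0,0],0.4],[[0,0,0],[-16,0,0],0.4],[[0,0,0],[-24,0,0],0.4],[[0,0,0],[-28.3,0,0],0.4],[[0,0,0],[-28.3,0,0],0.4],[[0,0,0],[-28.3,0,0],0.4],[[0,0,0],[-28.3,0,0],0.4]]'
cat >> h.py <<'E'
def dial(save=None,cam='wrist'):
    c=cap(cam,save);P=cloud(c)*1000
    for n,lo,hi in(('box',22,34),('bar',68,85)):
        m=(P[:,:,2]>lo)&(P[:,:,2]<hi)&(abs(P[:,:,0]-480)<70)&(abs(P[:,:,1]-397)<70);q=P[m]
        if len(q)>20: r=cv2.minAreaRect(q[:,:2].astype(np.float32));print(cam,n,len(q),np.round(r[0],1),np.round(r[1],1),round(r[2],2),'z',round(np.median(q[:,2]),1))
E
python3 - <<'E'
from h import *
dial()
plan(479.5,397,54,152.2)
E
```

```text
time: 26.55
ee_pos: [0.48, 0.3961, 0.1461]
eef_rot: [0.683, 0.182, 0.684, -0.183]
force: [0.5, 0.2, 0.7]
opening: 0.0516
time: 27.35
ee_pos: [0.4804, 0.3963, 0.1469]
eef_rot: [0.676, -0.208, 0.676, 0.207]
force: [-0.4, 0.5, 0.2]
opening: 0.0512
time: 28.05
ee_pos: [0.4801, 0.3976, 0.147]
eef_rot: [0.606, -0.365, 0.606, 0.365]
force: [0.1, -0.1, -1.0]
opening: 0.0513
wrist box 7941 [478.4 396.3] [100.1 100. ] 10.94 z 31.1
wrist bar 1140 [477.9 396.3] [51.9 13.9] 61.84 z 76.0
t28.1 tcp [480.1 397.8 147. ] yaw 152.1 open 50.9 q6 -0.39 F [ 0.   0.6 -0.5]
ROW [9.3, 0.01, -0.1] [-0.1, -0.0, -0.0]
```

```bash
python3 -m jog '[[[4,0,-0.12],[0,0,0],0.5],[[8,0,-0.12],[0,0,0],0.5],[[9.7,0,-0.12],[0,0,0],0.5],[[9.7,0,-0.12],[0,0,0],0.5],[[9.7,0,-0.12],[0,0,0],0.8],[[9.7,0,-0.12],[0,0,0],1],[[9.7,0,-0.12],[0,0,0],1],[[9.7,0,-0.12],[0,0,0],1]]' 30
python3 -m jog '[[[0,0,0],[0,0,0],1],[[0,0,0],[8,0,0],1],[[0,0,0],[16,0,0],1],[[0,0,0],[24,0,0],1],[[0,0,0],[32,0,0],1],[[0,0,0],[40,0,0],1],[[0,0,0],[47,0,0],1],[[0,0,0],[51.2,0,0],1]]' 30
python3 -m jog '[[[0,0,0],[0,0,0],1],[[0,0,0],[0,0,0],1]]'
python3 -c "
from h import *
dial(cam='top');dial();plan(0,0,0,101)"
```

```text
time: 28.9
ee_pos: [0.48, 0.3985, 0.0518]
eef_rot: [0.606, -0.365, 0.604, 0.366]
force: [-1.9, 1.3, 5.2]
opening: 0.013
time: 29.7
ee_pos: [0.4811, 0.3969, 0.0518]
eef_rot: [0.705, -0.067, 0.703, 0.066]
force: [0.8, -2.9, 6.4]
opening: 0.0135
time: 29.9
ee_pos: [0.4811, 0.397, 0.0518]
eef_rot: [0.705, -0.068, 0.702, 0.067]
force: [1.5, -2.5, 6.0]
opening: 0.0132
top box 485 [481.8 396. ] [ 99.9 100.1] 10.84 z 31.0
wrist box 14216 [472.9 395.9] [ 90.1 100.2] 11.01 z 31.2
wrist bar 3958 [476.6 397.9] [51.1 37. ] 36.62 z 76.1
t30.0 tcp [481.1 397.   51.8] yaw 101.0 open 13.5 q6 0.50 F [ 0.2 -2.3  6.1]
ROW [4.99, -29.79, -54.82] [-0.0, 0.2, 0.1]
```

```bash
python3 -m jog '[[[0,0,0],[0,0,0],0.5],[[0,0,0],[0,0,0],0.5],[[0,0,0],[0,0,0],0.5],[[-4,0,0],[0,0,0],0.5],[[-9,0,0],[0,0,0],0.5],[[-12,0,0],[0,0,0],0.5],[[-12,0,0],[0,0,0],0.5],[[-12,0,0],[0,0,0],0.5]]'
python3 - <<'E'
from h import *
dial('w10.png');dial();plan(0,0,0,101)
a=cv2.imread('pics/w10.png');c=cap('top')
t=cv2.resize(c['img'][80:300,190:510,::-1],(582,400),interpolation=cv2.INTER_CUBIC)
cv2.imwrite('pics/c10.png',np.clip(np.hstack([a[:,210:425],t])*1.5,0,255).astype(np.uint8))
for x,y,w,h,an,z,q in comps(c): print(np.round([x,y,w,h,an,z*1000],0))
E
```

```text
time: 30.8
ee_pos: [0.4796, 0.3975, 0.1705]
eef_rot: [0.704, -0.068, 0.703, 0.068]
force: [-0.2, -0.5, -1.1]
opening: 0.0428
wrist box 6945 [477.7 396.4] [ 99.7 100.4] 11.01 z 31.1
wrist bar 924 [477.6 396.5] [51.4 13.4] 10.72 z 76.1
wrist box 6906 [477.4 396.2] [ 99.  100.8] 11.12 z 31.1
wrist bar 952 [477.6 396.3] [51.2 13.7] 11.43 z 76.1
t30.9 tcp [478.4 396.5 168.3] yaw 101.0 open 42.7 q6 0.50 F [-0.4 -0.6 -1.1]
ROW [17.02, -29.73, -54.51] [0.0, -0.2, 0.1]
[855.  84. 198.  51.  75.  65.]
[736. -54.  70.  70. -44.  93.]
[719. 345.  92.  92. -73. 111.]
[ 717. -185.   81.   80.   83.   88.]
[557.  24. 301.  73.  86. 110.]
[551. 538.  68.  36.  84.  41.]
[482. 396. 101. 100.  11.  76.]
[ 419. -254.   40.   21.    9.   36.]
[ 398. -112.   40.   24.    9.   36.]
[ 343. -688.   71.   24.    0.   94.]
[316. 363. 101. 100. -66.  78.]
```

View pics/c10.png

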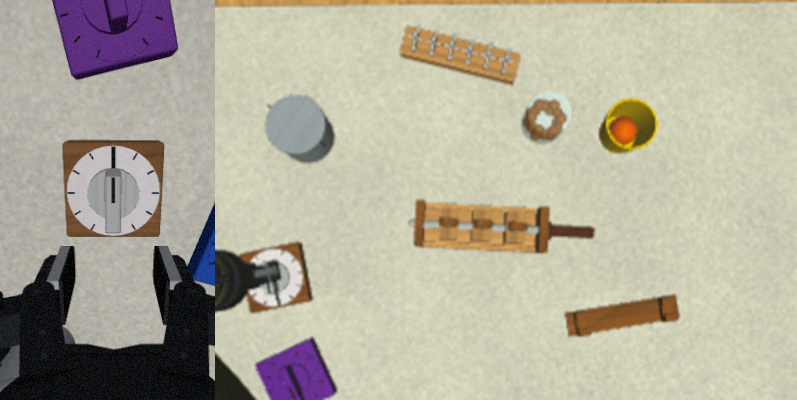

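```bash
python3 -c "
from cell import manip
print(manip.sign_off())"
```

```text
the job is handed in; nothing more can be done
None
```

The target game is set up and handed in at about 31 s robot time. Sign-off reported no verdict.

- **Targets:** Three targets were out on the board. All three stand upright in the trough.
- **Axle:** It was pushed through the near cheek, the three targets and the far cheek until the collar met the near cheek (12 N at contact). The last top view shows the nose out of the far cheek. The stand-plus-axle outline is 301 mm against 304 mm nominal, so the collar is seated to within the camera's few millimetres.
- **Dial:** I turned the knob about 51° clockwise. Two wrist readings put the bar 0.3° to either side of the box axis, and the picture shows the pointer on the long zero mark.
- **Bystanders:** The canister, cup and glass of marbles read within about 1 mm of where they started.
- **Disagreement:** The top camera reads about 3.5 mm larger in x than the wrist camera. I made each fit within one camera's frame, and nothing jammed. I saw no target knocked aside.

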